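# Knock a stuck blank out of the drilling fixture

### The arm

A 6-joint arm with a two-finger parallel gripper is mounted at the origin on the work surface. World frame = base frame: x ahead of the robot, y to its left, z up, the work surface at z = 0. Lengths are in m, angles in rad, forces in N, time in s.
With the tool pointing down it reaches from about 0.275 to 0.75 m from the base axis. Payload 10.2 kg.
Tool frame: the origin (TCP) lies midway between the tips of the shut fingers; the grasp point (between the pads) lies 19 mm behind it (env.hold_point_z is the distance from the TCP to the grasp point, in m); z points along the fingers, y is the line along which they close (so a half turn about z gives the same grasp; the last joint's range is limited). The gripper opens to 85 mm and grips with 20 to 120 N. Pads are 22 mm wide; open, the fingers measure 114 mm over their backs; the gripper's body (76 mm by 85 mm) begins 54 mm behind the grasp point. The pads swing forward as they close: fully open they stand 13 mm farther back than shut.
Start: joints at [-1.485, 0.313, 1.498, -0, 1.331, -0.223], TCP at [0.16, -0.5, 0.231] pointing down, gripper open.
Joint ranges: [-2.94, 2.94], [-0.97, 2.17], [0.19, 2.56], [-1.23, 4.37], [0.02, 3.11], [-2.88, 2.88]. Speed limits (rad/s): [2.39, 2.39, 3.01, 3.14, 3.14, 3.14].

### API

Orientations are given as a unit quaternion [x, y, z, w].
In Python, from bench import env, kinematics, monitor, eyes, job gives the robot as it stands. The module is installed in compiled form; this text tells all that it offers. Calls block until the motion is done:
- env.reach(position, orientation): joint-space move of the TCP to a pose.
- env.movel(position, velocity=0.15, frame=None, guard=None): straight line of the TCP; frame=None keeps the orientation; velocity is the mean speed in m/s. With guard (N) it stops when the force on the tool has changed by that much, and returns True; else False.
- env.set_joints(angles): joint-space move.
- env.release() and env.close_gripper(effort=None): open the fingers fully, or close them until they stop; effort is the grip in N (None keeps the last).
- env.hold(seconds).
- kinematics.ik(position, orientation): joint angles nearest the present ones, or None.
- monitor.sense(): the state.
- eyes.grab_frame(name): name is "scene" or "top" or "wrist"; returns a dict with "frame" (480x640x3 uint8, red, green, blue), "mtx" (3x3 intrinsics, pixels), "view" (4x4, takes a point from world to camera coordinates). Camera axes: x right, y down, z forward; pixel columns grow to the right and rows downward; lengths in m; the calibration is good to about 2 mm. A picture is of the moment at which its call begins. There is no depth.
A pose or a line that the arm cannot do raises env.MotionError and nothing moves.
- job.hand_in(): hands the job in; it is judged then, once.
The state is a dict: "clock": time; "joints": joint angles; "qvel": joint speeds; "joint_efforts": joint torques, N m; "position": TCP position; "ee_rot": TCP orientation; "contact_force": force on the tool from outside, world axes, zero at the start; "ft_torque": the same for the moment, N m; "finger_gap": opening from 0.0 (shut) to 1.0 (fully open); "gripper_force": force on a finger pad.
Only numpy, scipy, OpenCV 4.12 (cv2) and the standard library are available. Lean on these libraries where they do the work, as an engineer would, in place of code of your own. Each camera call takes 0.05 s, during which the arm holds its last target. There are 200 camera calls.

### The job

A turned wooden blank is stuck in the pocket of the aluminium drilling fixture. Take the C-shaped knockout by its wooden handle, feel for the hole in the underside of the fixture with its upright rod, never bearing hard on the fixture, and push the blank up until it stands about 15 mm proud; then stand the knockout upright on the bench, clear of the fixture, and set the blank down upright in the plywood tray without dropping it. Leave everything else as it is.

Things in the scene. Friction and masses are not known exactly. Their poses are not given: they have to be found in the camera images.
- fixture: Aluminium drilling fixture bolted to the bench: a block 135 (x) x 132 (y) x 37 mm, top 111 mm above the bench, on two cheeks with inner faces at y = +-54 mm, like a bridge open to the front (-x) and back. Origin: on the bench under the pocket's axis; z up. The block reaches from x = -45 to +90 mm, low flanges to y = +-96 mm; a thrown-back toggle clamp stands from x = +62 mm on.
- pocket (a point): Centre of the pocket's mouth, on the fixture's top face. The pocket is a round bore of 45.6 mm through the 37 mm block, closed below by a rigid plywood backing board 80 x 80 x 12 mm, its top 74 mm above the bench. The board must not be pressed with more than 20 N.
- underside (a point): Point on the pocket's axis, level with the backing board's underside 62 mm above the bench. The board was screwed on by eye: its knockout hole, 12.4 mm wide, lies up to 4.5 mm from here in fixture x and up to 4.5 mm in y, unseen and not measured. Below, the hole has a flat 130-degree countersink (32 mm wide, 4.6 mm deep): the nearer its middle the rod touches, the higher it gets.
- blank: The stuck blank: turned wooden cylinder, 44 mm diameter, 36 mm high, dimpled top, 35 g. Origin: centre of its underside; z up. It starts on the backing board, its top 1 mm below the block's top. Two spring plungers in the block, along fixture y and 6 mm below the top, grip its sides: it takes about 7 to 20 N to move it, and it stays where pushed as long as it is raised less than 28 mm.
- knockout: C-shaped knockout of dark steel bar, 0.32 kg, 32 mm wide (y), standing on its lower arm; throat opens to +x. Origin: on its underside below the rod's axis; z up. Both arms: x from -84 to +16 mm, 12 mm thick; upper arm's underside at z = 115 mm. Spine: x from -84 to -70 mm. The rod stands on the lower arm; the handle stands on the upper arm, in line with the rod.
- rod_tip (a point): Top of the knockout's upright rod (10 mm diameter, flat end with a 1 mm chamfer), 46 mm above the knockout's origin, 34 mm above its lower arm.
- handle (a point): Middle of the knockout's wooden handle, 34 (x) x 28 (y) x 52 mm, 153 mm above the knockout's origin; the handle reaches from 127 to 179 mm.
- tray: Plywood tray 200 (x) x 150 (y) x 38 mm, walls and floor 5 mm, fixed to the bench. Origin: centre of its underside; z up. Two finished blanks stand in its +x end; the -x end is free.
- spare_a: Finished blank, same as the stuck one, standing in the tray 62 mm from its middle towards +x, 36 mm towards +y. Origin: centre of its underside.
- spare_b: Finished blank, as spare_a, 36 mm towards -y.
- glue: Glue bottle, 60 mm in diameter, 170 mm high, on the bench behind the fixture. Origin: centre of its underside.
- tape: Tape measure, 66 x 34 x 62 mm, on the bench. Origin: centre of its underside.
- driver: Screwdriver, 200 mm long, lying on the bench at the far right. Origin: its middle.

How it is judged:
On the way:
1. the knockout's rod has pushed the blank up to at least 12 mm proud of the fixture's top (z of blank in the frame of pocket above -0.024 m and horizontal distance between blank and pocket below 0.006 m and contact force between knockout and blank above 0.1 N), for 0.1 s.
At the end, for the whole second after the job is handed in: The blank stands upright (within 0.15 rad) at rest on the floor of the tray; the knockout stands upright (within 0.1 rad) at rest on the bench, its rod clear of the fixture (more than 60 mm in front of the pocket's axis, 105 mm behind it or 100 mm to either side) (x of blank in the frame of tray between -0.09 and 0.09 m and y of blank in the frame of tray between -0.065 and 0.065 m and z of blank in the frame of tray below 0.01 m and angle between blank's own z axis and vertical below 0.15 rad and linear speed of each of blank, knockout below 0.02 m/s and angle between knockout's own z axis and vertical below 0.1 rad and height (world z) of knockout below 0.006 m and (x of knockout in the frame of fixture below -0.06 m or x of knockout in the frame of fixture above 0.105 m or y of knockout in the frame of fixture below -0.1 m or y of knockout in the frame of fixture above 0.1 m)); the robot touches nothing.
It fails at once if the knockout bears on the fixture with more than 22 N (contact force between knockout and fixture above 22 N).
It fails at once if the blank is let fall or thrown (faster than 0.7 m/s while not held) (linear speed of blank above 0.7 m/s and contact force between the fingers and blank below 0.01 N).
It fails at once if the blank falls outside the tray (height (world z) of blank below 0.055 m and horizontal distance between blank and tray above 0.13 m).
It fails at once if a bystander is moved by more than 30 mm (distance of any of spare_a, spare_b, glue, tape, driver from where it was at the start of the episode above 0.03 m).
It also fails if it takes over 72 s, if anything falls off the work surface, if the arm or the gripper's body presses on something with over 40 N, if the wrist force passes 120 N, or if a joint passes its speed limit or range.

## Working session

There is one attempt and no reset: what is moved stays moved. The work goes in short steps, each a Python script; the robot and the scene stay as the last script left them, time stands still between calls to the robot, and variables do not carry over. Pictures are saved under pics/ and viewed, at most 10 in all, crops included, and the job is handed in when it is done.

```bash
mkdir -p pics; ls
python3 - <<'E'
from bench import env, kinematics, monitor, eyes, job
import cv2, numpy as np
for n in ["scene","top"]:
    f=eyes.grab_frame(n); cv2.imwrite(f"pics/{n}0.png",f["frame"][:,:,::-1])
    np.savez(f"{n}0.npz",**f)
    V=f["view"]; print(n,f["mtx"].round(1).tolist(),(-V[:3,:3].T@V[:3,3]).round(3),V[:3,:3].round(3).tolist())
s=monitor.sense(); print(s["clock"],s["position"],s["ee_rot"],s["contact_force"],env.hold_point_z)
E
```

```text
pics
scene [[477.6, 0.0, 320.2], [0.0, 477.6, 237.4], [0.0, 0.0, 1.0]] [ 1.46  -0.485  0.773] [[0.44, 0.898, 0.011], [0.52, -0.245, -0.818], [-0.732, 0.366, -0.575]]
top [[481.7, 0.0, 319.6], [0.0, 481.7, 244.2], [0.0, 0.0, 1.0]] [ 0.476 -0.058  1.088] [[-0.03, -0.999, 0.013], [-0.99, 0.028, -0.14], [0.14, -0.017, -0.99]]
0.1 [ 0.15951571 -0.49995625  0.23082912] [ 9.88105400e-01  1.53777208e-01  4.23138918e-05 -5.35262854e-04] [0.31045443 0.5370587  0.19465542] 0.0187
```

View pics/scene0.png

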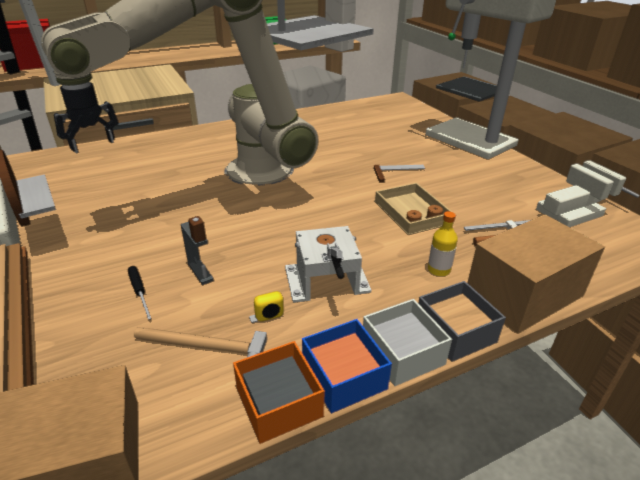

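View pics/top0.png

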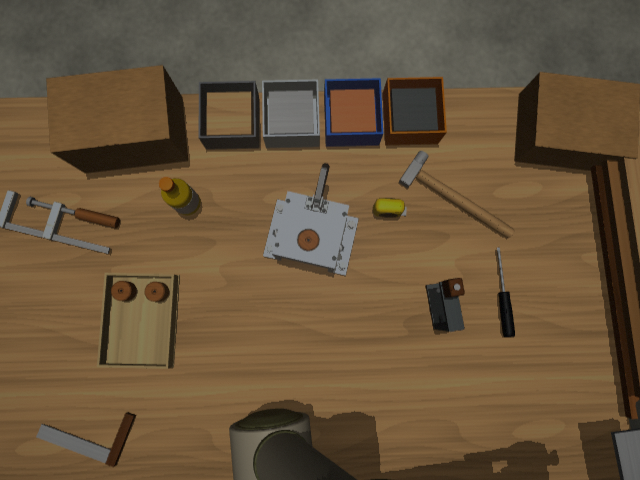

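The top view shows the pocket/blank at (308,240), the knockout with its handle at (455,287) and lower arm at about (445,310), the tray around (138,320), and the spares at (122,290) and (156,291). In the scene view the blank is at (327,240), the handle at (197,225), and the spares at (413,214) and (434,209). Next step: rough triangulation, then a closer look with the wrist camera.

```bash
cat > h.py <<'E'
import numpy as np, cv2
from scipy.spatial.transform import Rotation as R
def ray(f,px):
    V=f["view"]; c=-V[:3,:3].T@V[:3,3]
    d=V[:3,:3].T@np.linalg.inv(f["mtx"])@[px[0],px[1],1.]; return c,d/np.linalg.norm(d)
def onz(f,px,z):
    c,d=ray(f,px); return c+d*(z-c[2])/d[2]
def tri(*obs):   # (frame,px)...: point nearest all rays, residuals (mm)
    A=np.zeros((3,3));b=np.zeros(3);L=[]
    for f,p in obs:
        c,d=ray(f,p);M=np.eye(3)-np.outer(d,d);A+=M;b+=M@c;L.append((M,c))
    x=np.linalg.solve(A,b); return x,[round(1e3*np.linalg.norm(M@(x-c)),1) for M,c in L]
def down(yaw):   # tool pointing down, tool y (closing line) at angle yaw from world x
    y=np.array([np.cos(yaw),np.sin(yaw),0]);z=np.array([0,0,-1.]);x=np.cross(y,z)
    return R.from_matrix(np.c_[x,y,z]).as_quat()
def proj(f,X):
    p=f["mtx"]@(f["view"]@np.r_[X,1.])[:3]; return p[:2]/p[2]
def wood(f,box=None):  # reddish-brown blobs: centroid, area, minAreaRect
    h=cv2.cvtColor(f["frame"],cv2.COLOR_RGB2HSV)
    m=cv2.inRange(h,(0,110,40),(11,255,190))
    m=cv2.morphologyEx(m,cv2.MORPH_OPEN,np.ones((3,3)))
    cs,_=cv2.findContours(m,cv2.RETR_EXTERNAL,cv2.CHAIN_APPROX_NONE); out=[]
    for c in cs:
        a=cv2.contourArea(c)
        if a>60:
            M=cv2.moments(c);out.append((np.array([M["m10"]/a,M["m01"]/a]),a,c))
    return sorted(out,key=lambda t:-t[1])
E
python3 - <<'E'
from h import *
T=dict(np.load("top0.npz"));S=dict(np.load("scene0.npz"))
for n,a,b in [("blank",(308,240),(327,240)),("handle",(456,286),(197,222)),("spA",(122,290),(434,210)),("spB",(156,291),(413,215))]:
    x,r=tri((T,a),(S,b)); print(n,x.round(3),r)
print("tray corners", [onz(T,p,.038)[:2].round(3).tolist() for p in [(105,275),(178,275),(99,367),(174,367)]])
c=[onz(T,p,.111)[:2] for p in [(287,194),(357,213),(340,273),(266,259)]]; print("fix",np.round(c,3).tolist())
for f,n in((T,"top"),(S,"scene")):
    print(n,[(b[0].round(0).tolist(),b[1],cv2.cvtColor(f["frame"],cv2.COLOR_RGB2HSV)[int(b[0][1]),int(b[0][0])].tolist()) for b in wood(f)[:14]])
E
```

```text
blank [ 0.624 -0.05   0.104] [np.float64(1.3), np.float64(1.3)]
handle [ 0.517 -0.33   0.172] [np.float64(0.9), np.float64(0.9)]
spA [0.535 0.354 0.034] [np.float64(1.9), np.float64(1.9)]
spB [0.531 0.281 0.033] [np.float64(1.4), np.float64(1.4)]
tray corners [[0.569, 0.391], [0.565, 0.234], [0.375, 0.398], [0.37, 0.24]]
fix [[0.721, -0.01], [0.676, -0.154], [0.553, -0.115], [0.586, 0.035]]
top [([354.0, 100.0], 202.5, [11, 156, 132])]
scene [([23.0, 45.0], 1073.0, [1, 215, 82]), ([44.0, 23.0], 76.5, [1, 218, 117])]
```

Run:
```python
from h import *
from bench import env, monitor, eyes
f=eyes.grab_frame("wrist");s=monitor.sense()
Rt=R.from_quat(s["ee_rot"]).as_matrix();V=f["view"];c=-V[:3,:3].T@V[:3,3]
print("cam in tool",(Rt.T@(c-s["position"])).round(3),(Rt.T@V[:3,:3].T).round(3).tolist(),f["mtx"][0,0])
yaw=np.pi/2
for i,p in enumerate([(.44,-.30,.36),(.50,-.37,.36)]):
    env.reach(p,down(yaw));env.hold(.2);f=eyes.grab_frame("wrist");np.savez(f"k{i}.npz",**f);cv2.imwrite(f"pics/k{i}.png",f["frame"][:,:,::-1])
    print(proj(f,[.517,-.33,.178]))
for i,p in enumerate([(.56,-.08,.33),(.56,-.01,.33)]):
    env.reach(p,down(yaw));env.hold(.2);f=eyes.grab_frame("wrist");np.savez(f"f{i}.npz",**f);cv2.imwrite(f"pics/f{i}.png",f["frame"][:,:,::-1])
    print(proj(f,[.624,-.05,.11]))
print(monitor.sense()["clock"],monitor.sense()["joints"])
im=[cv2.imread(f"pics/{n}.png") for n in("k0","k1","f0","f1")]
cv2.imwrite("pics/m1.png",cv2.resize(np.vstack([np.hstack(im[:2]),np.hstack(im[2:])]),(800,600),interpolation=cv2.INTER_AREA))
```

```text
cam in tool [ 0.077 -0.001 -0.141] [[-0.0, -0.954, -0.299], [1.0, -0.0, 0.001], [-0.001, -0.299, 0.954]] 360.07399181454474
[291.13578742 291.26283031]
[363.43629997 232.29357054]
[350.4023931  264.65510058]
[285.12419295 264.71514776]
5.0083 [-2.28538092e-01  3.47899355e-01  1.19712107e+00 -8.27749838e-05
  1.59676441e+00 -1.79799271e+00]
```

View pics/m1.png

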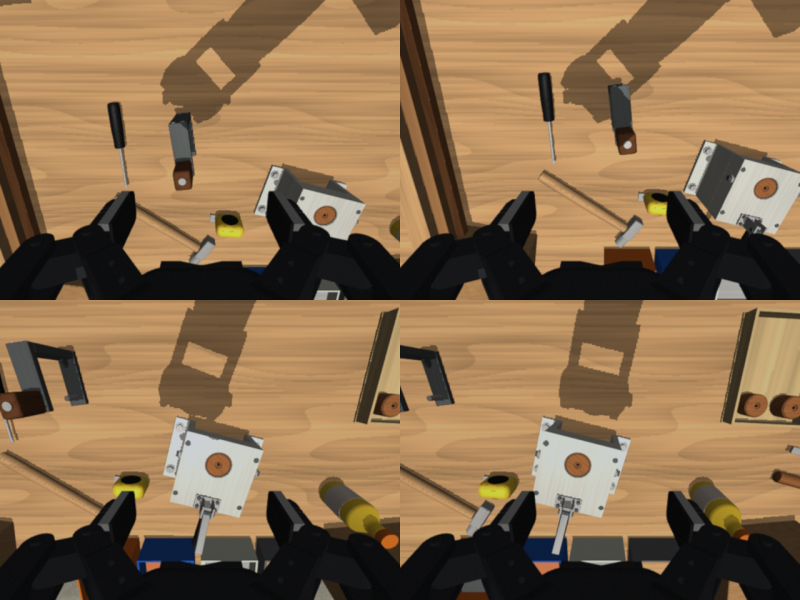

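The wrist views show (mosaic pixels, 0.625 scale) the handle's pale cap at (182,183) and (627,145), and the blank's top disc at (219,464) and (577,464). The block is visible with its white top. Now I'll zoom in on the fixture and the knockout.

Run:
```python
from h import *
f0=dict(np.load("f0.npz"));k0=dict(np.load("k0.npz"));k1=dict(np.load("k1.npz"))
a=cv2.resize(f0["frame"][170:370,250:450],(600,600),interpolation=cv2.INTER_CUBIC)
b=cv2.resize(k0["frame"][160:320,240:340],(375//2*2//2*2,600),interpolation=cv2.INTER_CUBIC)
b=cv2.resize(k0["frame"][160:320,250:303],(199,600),interpolation=cv2.INTER_CUBIC)
cv2.imwrite("pics/z1.png",np.hstack([a,b])[:,:,::-1])
h=cv2.cvtColor(f0["frame"],cv2.COLOR_RGB2HSV)
for p in [(330,240),(350,262),(365,262),(380,300),(300,200),(280,225),(350,205),(400,180)]: print(p,h[p[1],p[0]])
h=cv2.cvtColor(k0["frame"],cv2.COLOR_RGB2HSV)
for p in [(291,282),(291,293),(285,300),(290,230),(305,230),(291,310)]: print(p,h[p[1],p[0]])
```

```text
(330, 240) [ 96   6 209]
(350, 262) [11 92 58]
(365, 262) [ 13 162 162]
(380, 300) [ 26  18 203]
(300, 200) [ 30  13 121]
(280, 225) [ 75   5 209]
(350, 205) [ 16 119 111]
(400, 180) [ 16 122 188]
(291, 282) [ 11 165 102]
(291, 293) [ 21  10 179]
(285, 300) [ 12 166  92]
(290, 230) [75 11 97]
(305, 230) [80 17 45]
(291, 310) [ 15 122 182]
```

View pics/z1.png

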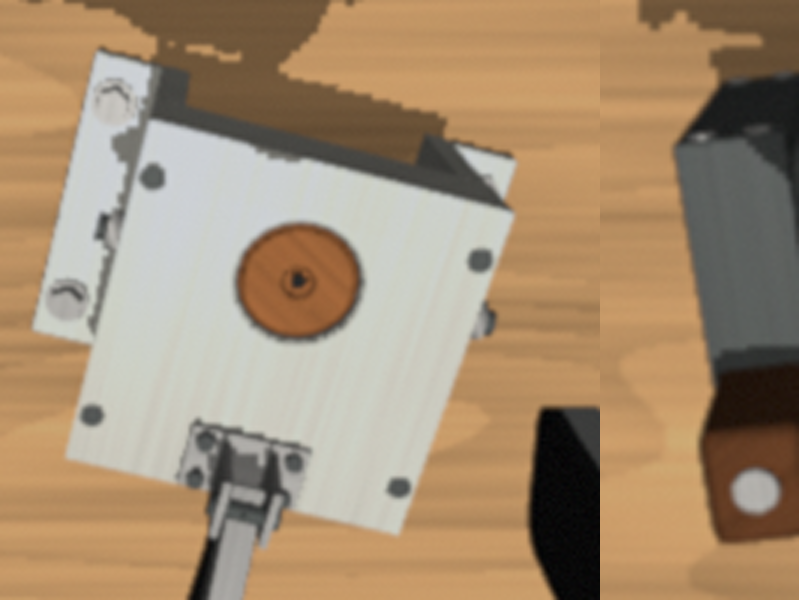

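The zoom of f0 shows the block's corners at (150,120), (512,212), (66,458) and (400,535), four dark screws, and the blank disc at (299,282). The second crop shows the handle top with its pale cap at (755,492), below the grey upper arm. I'll compute sub-pixel centroids of these features and triangulate.

```bash
cat > meas.py <<'E'
from h import *
def cen(f,c,r,lo,hi,inv=False):
    x,y=[int(round(v)) for v in c]; x0,y0=max(x-r,0),max(y-r,0)
    w=f["frame"][y0:y+r+1,x0:x+r+1]
    m=cv2.inRange(cv2.cvtColor(w,cv2.COLOR_RGB2HSV),lo,hi)
    cs,_=cv2.findContours(m,cv2.RETR_EXTERNAL,cv2.CHAIN_APPROX_NONE)
    k=max(cs,key=cv2.contourArea); return k.reshape(-1,2)+[x0,y0],cv2.contourArea(k)
ORG=((8,120,50),(14,255,255)); CAP=((0,0,140),(179,45,255)); DRK=((0,0,0),(179,60,150)); HND=((0,140,60),(14,255,255))
E
cat > go.py <<'E'
from meas import *
F={n:dict(np.load(n+".npz")) for n in("f0","f1","k0","k1")}
obs=[];
for n in("f0","f1"):
    k,a=cen(F[n],proj(F[n],[.624,-.05,.11]),26,*ORG); (c,ax,_)=cv2.fitEllipse(k.astype(np.float32)); obs.append((F[n],c)); print(n,np.round(c,1),np.round(ax,1),a)
P,r=tri(*obs); print("blank top",P.round(4),r,"diam",[ (onz(f,(c[0]+0,c[1]),.11)).round(4).tolist() for f,c in obs])
z=np.array([[152,177],[480,260],[92,415],[399,487]])/3+[250,170]-.33
W=[onz(F["f0"],p,.111) for p in z]
S=[]
for w in W:
    o=[]
    for n in("f0","f1"):
        k,a=cen(F[n],proj(F[n],w),6,*DRK); o.append((F[n],cv2.minEnclosingCircle(k)[0]))
    p,r=tri(*o); S.append(p); print("screw",p.round(4),r)
S=np.array(S); ang=lambda v:np.arctan2(v[1],v[0])
print("yaw x",ang(S[2]-S[0]),ang(S[3]-S[1]),"yaw y",ang(S[0]-S[1])-0,"+",ang(S[2]-S[3]))
C=[onz(F["f0"],np.array(p)/3+[250,170]-.33,.111) for p in[(150,120),(512,212),(66,458),(400,535)]]
print("corners yaw",ang(C[2]-C[0]),ang(C[3]-C[1]),ang(C[1]-C[0])+np.pi/2,ang(C[3]-C[2])+np.pi/2,"sizes",[round(np.linalg.norm(C[i]-C[j]),4) for i,j in((0,2),(1,3),(0,1),(2,3))])
o=[];
for n in("k0","k1"):
    k,a=cen(F[n],proj(F[n],[.517,-.33,.178]),12,*CAP); m=cv2.moments(k); c=cv2.minEnclosingCircle(k)[0]; o.append((F[n],c)); print(n,np.round(c,1),a)
H,r=tri(*o); print("handle cap",H.round(4),r)
T=dict(np.load("top0.npz"))
for n in("k0","k1"):
    k,a=cen(F[n],proj(F[n],H),24,*HND)
    g=np.array([onz(F[n],p,H[2])[:2]*1e3 for p in k],np.float32); R_=cv2.minAreaRect(g); print(n,"handle rect",np.round(R_[0],1),np.round(R_[1],1),R_[2],a)
E
python3 go.py
```

```text
f0 [349.  263.1] [35.9 38.7] 1090.5
f1 [284.1 263.2] [35.7 38.7] 1086.0
blank top [ 0.6233 -0.0513  0.1073] [np.float64(0.0), np.float64(0.0)] diam [[0.6223, -0.0515, 0.11], [0.6223, -0.051, 0.11]]
screw [ 0.5845 -0.1031  0.1087] [np.float64(0.0), np.float64(0.0)]
screw [0.6151 0.0131 0.1087] [np.float64(0.1), np.float64(0.1)]
screw [ 0.6724 -0.1262  0.1185] [np.float64(1.1), np.float64(1.1)]
screw [ 0.7062 -0.0116  0.1102] [np.float64(0.0), np.float64(0.0)]
yaw x -0.2561383062390015 -0.26448096589368514 yaw y -1.8284556767784925 + -1.8574010463760822
corners yaw -0.2576427081470044 -0.24561630839414922 2.8854398221907687 2.883725095527449 sizes [np.float64(0.1342), np.float64(0.1344), np.float64(0.1301), np.float64(0.1317)]
k0 [290.7 291. ] 85.5
k1 [363.7 231.6] 100.0
handle cap [ 0.5155 -0.3301  0.1807] [np.float64(0.1), np.float64(0.1)]
k0 handle rect [ 512.9 -329.3] [31.7 26. ] 7.365937232971191 722.0
k1 handle rect [ 514.8 -330.7] [29.4 25.9] 6.567598342895508 368.0
```

```bash
cat > rob.py <<'E'
from h import *
from bench import env, kinematics, monitor, eyes, job
FY=-0.2565; P0=np.array([.6226,-.0512]); FX=np.array([np.cos(FY),np.sin(FY)]); FYV=np.array([-FX[1],FX[0]])
QF=down(FY+np.pi/2)
def fx(x,y): return P0+x*FX+y*FYV
def tcp(): return np.array(monitor.sense()["position"])
def st(t=""):
    s=monitor.sense(); print(t,"clk %.2f"%s["clock"],s["position"].round(4),"F",s["contact_force"].round(2),"M",s["ft_torque"].round(2),"gap %.3f grip %.1f"%(s["finger_gap"],s["gripper_force"]))
E
python3 - <<'E'
from rob import *
k0=dict(np.load("k0.npz"))
a,b=[onz(k0,((x-600)/3.755+250-.4,y/3.75+160-.4),.127) for x,y in((678,148),(715,370))]
y=np.arctan2(*(b-a)[[1,0]]); print("arm yaw",y,np.linalg.norm(b-a))
yk=float(np.clip(.5*(y+.12),.08,.2)); q=down(yk+np.pi/2)
c=np.array([.515,-.330])
env.reach([*c,.26],q); env.movel([*c,.138],.1,guard=8); st("at handle")
env.hold(.1); env.close_gripper(100); env.hold(.2); st("gripped")
f=eyes.grab_frame("scene"); cv2.imwrite("pics/g.png",f["frame"][150:330,130:370,::-1])
env.movel(tcp()+[0,0,.03],.1); env.hold(.2); st("lifted")
E
```

```text
arm yaw 0.1205645989032355 0.06671724736824614
at handle clk 7.62 [ 0.5152 -0.3302  0.1387] F [ 0.78  0.23 -0.18] M [-0.04 -0.01  0.11] gap 1.003 grip 0.0
gripped clk 8.49 [ 0.5153 -0.3302  0.1383] F [2.39 0.27 2.59] M [-0.17 -0.33  0.01] gap 0.317 grip 98.8
lifted clk 9.19 [ 0.515  -0.3299  0.1674] F [-1.43  0.75 -2.52] M [ 0.02 -0.15 -0.03] gap 0.316 grip 98.4
```

Run:
```python
from rob import *
Z0=.1383
env.movel([.44,-.2,Z0+.03],.2,frame=QF); env.movel([*fx(-.12,0),Z0+.02],.2); env.movel([*fx(-.12,0),Z0+.010],.1); env.hold(.2); st("front")
f=eyes.grab_frame("scene"); w=eyes.grab_frame("wrist")
cv2.imwrite("pics/front.png",np.hstack([cv2.resize(f["frame"][180:330,180:400],(440,300),interpolation=cv2.INTER_CUBIC),cv2.resize(w["frame"],(360,300))])[:,:,::-1])
```

```text
front clk 11.65 [ 0.5067 -0.021   0.1487] F [ 0.02  0.62 -3.43] M [-0.03 -0.08 -0.03] gap 0.316 grip 98.5
```

View pics/front.png

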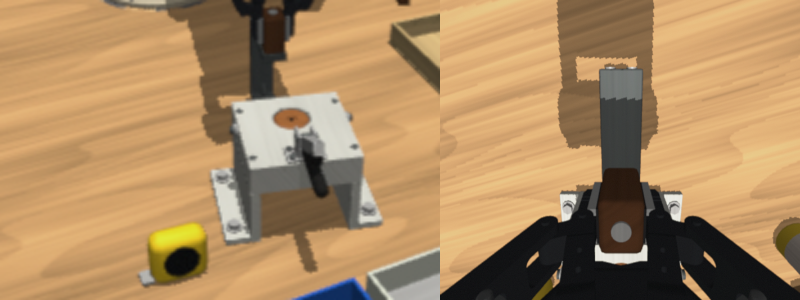

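The wrist view shows the handle (x≈621) centred between the fixture's flanges (567 and 677) and the knockout upright. Next I go in and probe.

```bash
cat >> rob.py <<'E'
Z0=.1383
def probe(x,y,zb=.012,top=.0265,v=.012,g=2.5):
    env.movel([*fx(x,y),Z0+zb],.05); env.hold(.15)
    hit=env.movel([*fx(x,y),Z0+top],v,guard=g); s=monitor.sense(); p=s["position"]
    d=p[:2]-P0
    print("probe",(x,y),hit,"at",(d@FX*1e3).round(2),(d@FYV*1e3).round(2),"lift %.2f"%((p[2]-Z0)*1e3),"F",s["contact_force"].round(2),"clk %.2f"%s["clock"])
    if hit: env.movel([*fx(x,y),Z0+zb],.05)
    return hit,p
E
python3 - <<'E'
from rob import *
h=env.movel([*fx(0,0),Z0+.010],.1,guard=8); st("in %s"%h)
if not h:
    for x,y in((0,0),(.004,0),(-.004,0),(0,.004),(0,-.004)):
        hit,p=probe(x,y)
        if not hit: print("IN HOLE?"); break
E
```

```text
in False clk 13.10 [ 0.6223 -0.0511  0.1483] F [ 0.71  0.6  -3.  ] M [-0.03 -0.14 -0.02] gap 0.312 grip 98.5
probe (0, 0) True at -0.42 0.03 lift 19.35 F [-0.2  -0.45 -3.37] clk 14.24
probe (0.004, 0) True at 3.57 0.01 lift 18.89 F [-0.08  0.78 -3.58] clk 15.65
probe (-0.004, 0) True at -4.41 0.02 lift 18.22 F [ 0.25  0.98 -3.71] clk 17.07
probe (0, 0.004) True at -0.42 4.03 lift 17.46 F [-0.21  0.06 -3.26] clk 18.42
probe (0, -0.004) False at 0.1 -4.01 lift 26.53 F [ 1.4  -1.43 -2.61] clk 20.48
IN HOLE?
```

The probe at (0, -4) entered the hole. The other contact heights put the hole centre at about (0.7, -4.65) mm. I'll centre the rod gently and push.

Run:
```python
from rob import *
c=fx(.0009,-.0046)
print(env.movel([*c,Z0+.0265],.01,guard=4)); env.hold(.1); st("centred")
for l in (.030,.034,.038,.042,.0448):
    h=env.movel([*c,Z0+l],.015,guard=21.5); st(f"push {l} {h} lift %.2f"%((tcp()[2]-Z0)*1e3))
    if h: break
f=eyes.grab_frame("scene"); w=eyes.grab_frame("top")
cv2.imwrite("pics/push.png",np.hstack([cv2.resize(f["frame"][180:330,220:400],(480,400),interpolation=cv2.INTER_CUBIC),cv2.resize(w["frame"][180:300,250:370],(320,400))])[:,:,::-1])
```

```text
False
centred clk 20.84 [ 0.6222 -0.0558  0.1647] F [ 0.7  -0.19 -1.95] M [-0.07 -0.12 -0.04] gap 0.311 grip 99.7
push 0.03 False lift 29.72 clk 21.23 [ 0.6221 -0.0561  0.168 ] F [-0.01 -1.17 -7.93] M [-0.47 -0.1  -0.01] gap 0.311 grip 99.5
push 0.034 False lift 34.32 clk 21.64 [ 0.6223 -0.0558  0.1726] F [-0.97 -0.94 -6.77] M [-0.32  0.06 -0.04] gap 0.312 grip 99.1
push 0.038 False lift 38.49 clk 22.06 [ 0.6225 -0.056   0.1768] F [-0.7  -1.82 -6.5 ] M [-0.51  0.05  0.01] gap 0.318 grip 99.5
push 0.042 False lift 42.37 clk 22.48 [ 0.6224 -0.0559  0.1807] F [-0.84 -1.52 -7.4 ] M [-0.54  0.1   0.03] gap 0.314 grip 99.2
push 0.0448 False lift 45.14 clk 22.81 [ 0.6224 -0.0559  0.1834] F [-1.61 -1.45 -7.29] M [-0.65  0.14  0.01] gap 0.318 grip 99.3
```

View pics/push.png

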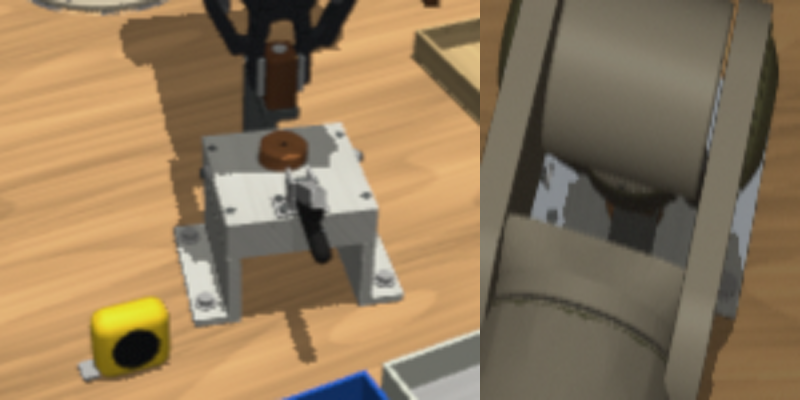

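The scene view shows the blank proud of the block at (283,148), which agrees with the 45 mm lift (about 16 mm proud). I'll hold briefly, withdraw and park the knockout.

Run:
```python
from rob import *
env.hold(.2); c=fx(.0009,-.0046)
h=env.movel([*c,Z0+.010],.04,guard=14); st("down %s"%h)
if not h:
    h=env.movel([*fx(-.12,-.0046),Z0+.010],.12,guard=10); st("out %s"%h)
if not h:
    env.movel([.44,-.2,Z0+.02],.2); env.movel([.42,-.25,Z0+.006],.1); env.hold(.1)
    print(env.movel([.42,-.25,Z0-.004],.01,guard=1.5)); st("bench")
```

```text
down False clk 24.12 [ 0.6224 -0.0557  0.1483] F [ 0.88 -0.54 -2.99] M [-0.07 -0.13  0.03] gap 0.315 grip 100.4
out False clk 25.28 [ 0.5059 -0.0254  0.1484] F [ 0.88  0.55 -2.91] M [-0.07 -0.1  -0.03] gap 0.318 grip 100.4
True
bench clk 27.82 [ 0.42   -0.25    0.1383] F [-1.61  0.45  6.18] M [ 0.01  0.01 -0.01] gap 0.316 grip 101.3
```

Run:
```python
from rob import *
from meas import *
env.release(); env.hold(.1); env.movel([.42,-.25,.27],.2); st("up")
o=[]
for i,(x,y) in enumerate([(-.06,-.03),(-.06,.04)]):
    env.reach([*fx(x,y),.30],QF); env.hold(.15); f=eyes.grab_frame("wrist"); np.savez(f"b{i}.npz",**f)
    k,a=cen(f,proj(f,[*P0,.126]),34,*ORG); h=cv2.convexHull(k); c,ax,_=cv2.fitEllipse(k.astype(np.float32)); o.append((f,c)); print(np.round(c,1),np.round(ax,1),a)
p,r=tri(*o); print("blank top",p.round(4),r)
s=eyes.grab_frame("scene"); cv2.imwrite("pics/b.png",np.hstack([cv2.resize(o[0][0]["frame"],(440,330)),cv2.resize(s["frame"][150:330,130:370],(360,330))])[:,:,::-1])
np.savez("s2.npz",**s); st()
```

```text
up clk 29.33 [ 0.4197 -0.2497  0.2688] F [-0.34 -0.5   0.08] M [ 0.02 -0.05  0.  ] gap 1.000 grip 0.0
[354.  275.7] [42.8 43.9] 1453.5
[281.6 275.4] [43.1 44. ] 1477.0
blank top [ 0.6234 -0.0511  0.1173] [np.float64(0.0), np.float64(0.0)]
 clk 31.09 [0.5746 0.0017 0.3001] F [-0.02 -0.93 -0.2 ] M [ 0.01 -0.05  0.02] gap 1.002 grip 0.0
```

View pics/b.png

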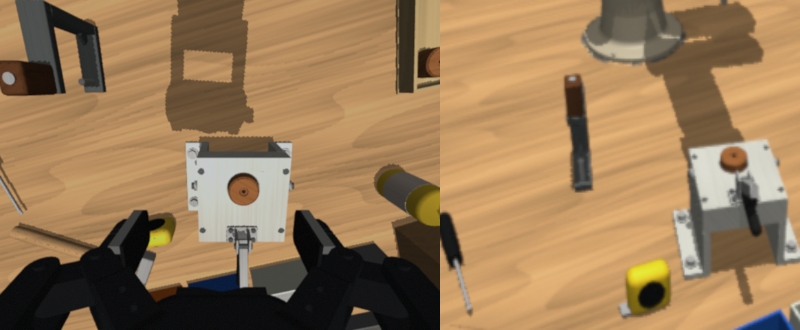

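The knockout stands upright on its own at (575,130). The blank is raised at (243,190) in the wrist view. The ellipse fit included the side wall, so I'll re-triangulate using the dimple, and measure the tray from the saved top image.

Run:
```python
from meas import *
for names,X in ((("f0","f1"),[.6226,-.0512,.11]),(("b0","b1"),[.6226,-.0512,.1245])):
    o=[]
    for n in names:
        f=dict(np.load(n+".npz")); x,y=np.round(proj(f,X)).astype(int)
        w=cv2.cvtColor(f["frame"],cv2.COLOR_RGB2GRAY)[y-8:y+9,x-8:x+9].astype(float)
        d=np.clip(np.median(w)-15-w,0,None); c=[(d*g).sum()/d.sum() for g in np.mgrid[-8:9,-8:9]]; o.append((f,(x+c[1],y+c[0]))); print(n,np.round(o[-1][1],1),d.max())
    p,r=tri(*o); print(p.round(4),r,[onz(*q,X[2]).round(4)[:2] for q in o])
T=dict(np.load("top0.npz"));S=dict(np.load("scene0.npz"))
for n,F in(("f1",dict(np.load("f1.npz"))),):
    pass
# tray: spare discs seen in top, at z=.041
sp=[]
for X in([.535,.354,.041],[.531,.281,.041]):
    k,a=cen(T,proj(T,X),14,(5,100,40),(14,255,255)); c=cv2.minEnclosingCircle(k)[0]; sp.append(onz(T,c,.041)[:2]); print("spare",np.round(c,1),a,sp[-1].round(4))
v=sp[0]-sp[1]; print("sep",np.linalg.norm(v)); yv=v/np.linalg.norm(v); xv=np.array([yv[1],-yv[0]])
print("tray centre",((sp[0]+sp[1])/2-.062*xv).round(4),"yaw",np.arctan2(xv[1],xv[0]))
```

```text
f0 [349.  263.3] 52.0
f1 [283.8 264. ] 55.0
[ 0.6229 -0.0515  0.1097] [np.float64(0.3), np.float64(0.3)] [array([ 0.6225, -0.0515]), array([ 0.6232, -0.0514])]
b0 [354.2 279.1] 49.0
b1 [280.8 278.7] 53.0
[ 0.6244 -0.0516  0.1229] [np.float64(0.0), np.float64(0.0)] [array([ 0.6237, -0.0516]), array([ 0.6237, -0.0512])]
spare [121.3 290.1] 294.0 [0.5353 0.3541]
spare [154.8 290.5] 279.0 [0.5324 0.2823]
sep 0.07188308191488389
tray centre [0.4719 0.3207] yaw -0.04011094814552864
```

Run:
```python
from rob import *
c=np.array([.6232,-.0513])
env.reach([*c,.20],QF); h=env.movel([*c,.110],.08,guard=10); env.hold(.1); st("at blank %s"%h)
if not h:
    env.close_gripper(60); env.hold(.2); st("grip")
    w=eyes.grab_frame("scene"); cv2.imwrite("pics/gb.png",cv2.resize(w["frame"][180:330,220:400],(720,600),interpolation=cv2.INTER_CUBIC)[:,:,::-1])
```

```text
at blank False clk 33.02 [ 0.6234 -0.0513  0.1105] F [0.49 0.2  0.51] M [-0.03 -0.03  0.02] gap 0.998 grip 0.0
grip clk 33.70 [ 0.6232 -0.0514  0.11  ] F [-0.15 -2.13  0.89] M [-0.26  0.03  0.05] gap 0.485 grip 60.6
```

View pics/gb.png

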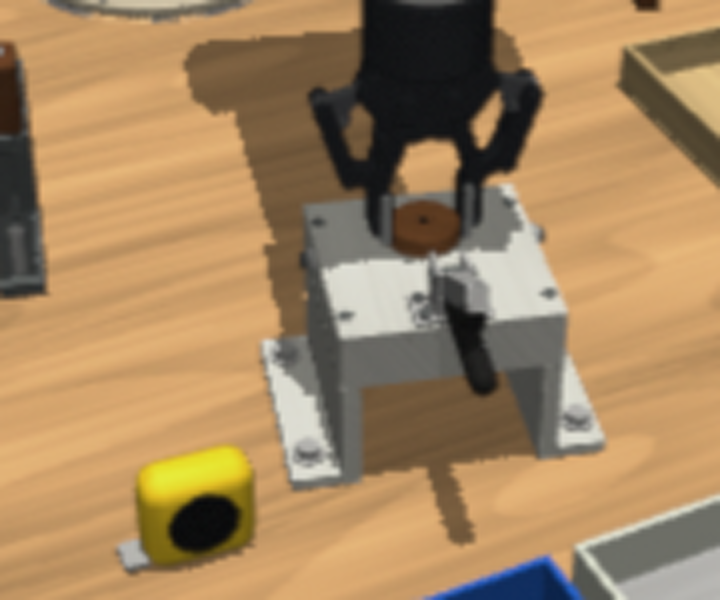

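The fingers hold the blank squarely (gap 41 mm, pads either side of the disc). Lift, check the hold, carry to the tray.

Run:
```python
from rob import *
env.close_gripper(80); c=[.6232,-.0513]
env.movel([*c,.150],.04); st("pulled"); env.movel([*c,.20],.1); st("lifted")
if monitor.sense()["finger_gap"]>.45:
    q=down(-.04+np.pi/2); t=[.432,.3205]
    env.movel([*t,.18],.2,frame=q); env.hold(.1); st("over tray")
    f=eyes.grab_frame("scene"); w=eyes.grab_frame("wrist")
    cv2.imwrite("pics/tray.png",np.hstack([cv2.resize(f["frame"][100:280,320:500],(400,400),interpolation=cv2.INTER_CUBIC),cv2.resize(w["frame"],(400,400))])[:,:,::-1])
```

```text
pulled clk 35.12 [ 0.6231 -0.0513  0.1497] F [-0.1   0.46 -0.18] M [-0.03 -0.02 -0.01] gap 0.477 grip 82.1
lifted clk 35.77 [ 0.6229 -0.0512  0.1993] F [ 0.64  0.38 -0.18] M [-0.   -0.07 -0.01] gap 0.481 grip 82.1
over tray clk 38.11 [0.4323 0.3201 0.18  ] F [ 0.6  -0.32  0.11] M [ 0.    0.04 -0.03] gap 0.476 grip 82.1
```

View pics/tray.png

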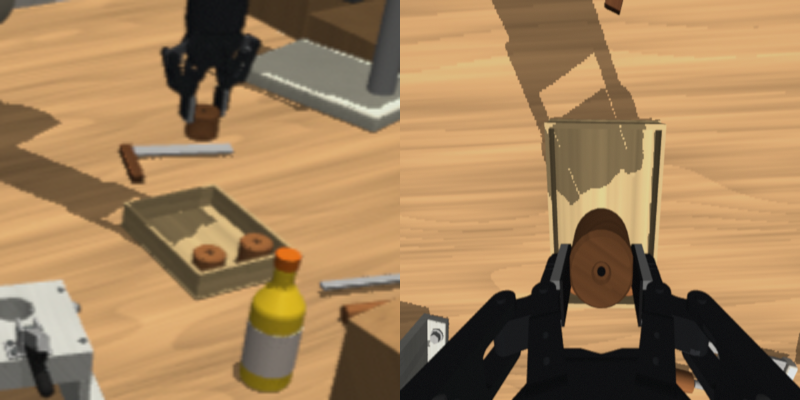

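The blank is held upright at (202,122), and the wrist view shows it centred between the tray's side walls (550 to 660, blank at 601). Lower it with a guard.

Run:
```python
from rob import *
t=[.432,.3205]
h=env.movel([*t,.036],.1,guard=8); st("low %s"%h)
if not h:
    h=env.movel([*t,.016],.008,guard=2.5); st("floor %s"%h)
    if h:
        env.release(); env.hold(.2); env.movel([*t,.16],.1); st("up")
        env.reach([.40,.22,.30],down(np.pi/2)); env.hold(.2)
        f=eyes.grab_frame("scene"); w=eyes.grab_frame("top")
        cv2.imwrite("pics/end.png",np.hstack([cv2.resize(f["frame"][100:340,120:500],(500,316),interpolation=cv2.INTER_CUBIC),cv2.resize(w["frame"][180:420,60:300],(300,316))])[:,:,::-1])
```

```text
low False clk 39.80 [0.4323 0.3206 0.0365] F [ 0.83 -0.92 -0.04] M [-0.   -0.04 -0.02] gap 0.483 grip 82.1
floor True clk 41.08 [0.4322 0.3205 0.027 ] F [ 0.44 -0.33  3.84] M [ 0.01 -0.03  0.01] gap 0.484 grip 82.9
up clk 43.27 [0.4317 0.3204 0.1594] F [-1.05  0.32  0.21] M [ 0.01  0.03 -0.01] gap 1.002 grip 0.0
```

View pics/end.png

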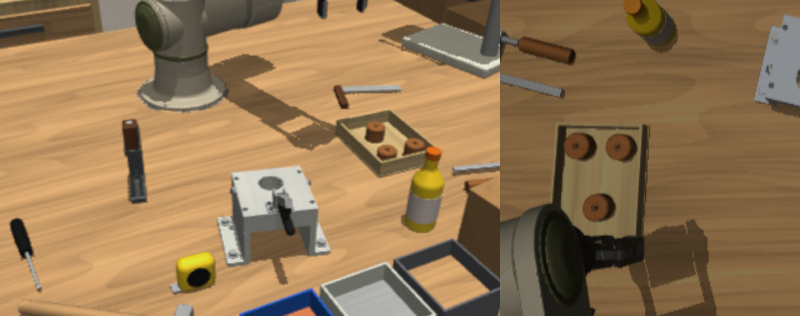

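The blank stands upright in the tray at (598,208) beside the two spares. The knockout stands upright at (133,160), clear of the fixture, and the arm touches nothing.

```bash
python3 -c "
from bench import job
print(job.hand_in())"
```

```text
the job is handed in; nothing more can be done
None
```

I pushed the blank up to roughly 13–16 mm proud and stood it upright in the tray; the knockout stands upright on the bench, clear of the fixture. The job is handed in after about 45 s of robot time, with no verdict returned.

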